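# Put the rotor back on the floor fan and hold it home

### The job

The floor fan has been cleaned and stands with its head tilted straight up: take its bladed rotor from the bench by the hub neck, lower it hub-back down over the motor shaft, turn it until the slot in the back of the hub drops over the drive pin, and slide it fully home onto the rubber washer without forcing it. Finish while still gripping the hub and pushing it down firmly (about 10 N), so that I can tighten the grub screw; do not let go, and leave the tape roll, hex key and bottle where they are.

Things in the scene. Friction and masses are not known exactly. Their poses are not given: they have to be found in the camera images.
- rotor: Loose fan rotor, 0.10-0.16 kg: five aluminium blades, to 105 mm from the axis, on a steel hub 56 mm high, lying flat on the bench, hub back down. Origin: centre of the hub's flat back (underside); z = hub axis, up; x along the drive slot. Blades lie 2 to 28 mm above the origin. Bore right through: 11 mm across, 13 mm in the lowest 18 mm. Home: this origin on the shaft's origin.
- hub_neck (a point): Middle of the rotor's plain round neck, where it is gripped: 34 mm across, from 28 to 56 mm above the rotor's origin (this point at 42 mm, on the axis). Axes as the rotor's. Two dark pointer bars on its top face, and the grub screw (dark dot on its +x side), lie in line with the slot below; one blade root is centred on +x.
- drive_slot (a point): Slot straight across the hub's back along the rotor's x axis, through the centre and out at both sides of the 42 mm hub base: 7 mm wide, 18 mm deep, open below, so it fits the pin either way round. This point: centre of its mouth, at the rotor's origin; axes as the rotor's.
- shaft: Motor shaft, pointing straight up: 8 mm steel rod with tapered tip 62 mm above the origin. Origin: on the axis, in the top face of the rubber washer, 150 mm above the bench. x along the drive pin. The shaft can turn about its axis without limit but is stiff (about 0.06 N m), and starts at any angle.
- drive_pin (a point): Centre of the steel drive pin, 10 mm above the shaft's origin: 4 mm thick, 28 mm long, crossing the shaft and sticking out both sides along the shaft's x axis. Axes as the shaft's. A hub that is not in mesh rests on it, 12 mm too high; in mesh, its slot lies along the pin, either way round.
- washer: Rubber thrust washer on the shaft, 30 mm across and 8 mm thick, on which the hub's back sits when home. It yields a little under the hub: about 1.7 mm at 10 N, 2 mm at most. Its origin (centre of its top face, at the shaft's origin when not pressed) and axes are those of the shaft.
- fan: Floor fan, fixed, head facing straight up, front guard off. Origin: on the bench under the shaft. Motor 86 mm across; wire rear guard like a shallow basket, open at the top, rim 272 mm across and 172 mm high, floor about 22 mm below the washer's top. Stand uprights 150 mm either side along the fan's y axis, 176 mm high; runners 200 mm long along its x axis.
- tape_roll: Bystander: roll of tan packing tape lying flat, 90 mm across, 48 mm high. Origin: centre of its underside.
- hex_key: Bystander: L-shaped hex key lying flat, 90 by 28 mm, 6 mm thick. Origin: under the middle of its long leg.
- cleaner: Bystander: plain white bottle, 56 mm across, 130 mm high, standing. Origin: centre of its underside.
There are look-alikes about, which are no part of the job. Of the things like the rotor, leave any that is turquoise; of the rest the larger one is meant.

How it is judged:
By the outcome, as a careful person would: the job done as asked, in the order asked, and still so for the second after the job is handed in, while the arm keeps its last pose, push and grip.
It also fails if it takes over 56 s, if anything falls off the work surface, if the arm or the gripper's body presses on something with over 40 N, if the wrist force passes 120 N, or if a joint passes its speed limit or range.

### The arm

A 6-joint arm with a two-finger parallel gripper is mounted at the origin on the work surface. World frame = base frame: x ahead of the robot, y to its left, z up, the work surface at z = 0. Lengths are in m, angles in rad, forces in N, time in s.
With the tool pointing down it reaches from about 0.3 to 0.85 m from the base axis. Payload 5.4 kg.
Tool frame: the origin (TCP) lies midway between the tips of the shut fingers; the grasp point (between the pads) lies 19 mm behind it; y points along the fingers, z is the direction in which the jaws open and shut, and the axes are right-handed (so a half turn about y gives the same grasp; the last joint's range is limited). The gripper opens to 85 mm and grips with 20 to 120 N. Pads are 22 mm wide; open, the fingers measure 114 mm over their backs; the gripper's body (76 mm by 85 mm) begins 54 mm behind the grasp point. The pads swing forward as they close: fully open they stand 13 mm farther back than shut.
Start: joints at [1.136, 0.158, 1.597, -0, 1.386, -0.21], TCP at [0.128, 0.561, 0.231] pointing down, gripper open.
Joint ranges: [-2.91, 2.91], [-0.94, 2.29], [0.18, 2.7], [-1.29, 4.43], [0.17, 2.64], [-3, 3]. Speed limits (rad/s): [2.57, 2.57, 3.14, 3.14, 3.14, 3.14].

### API

Orientations are given as a unit quaternion [x, y, z, w].
In Python, from workcell import monitor, eyes, env gives the robot as it stands. The module is installed in compiled form; this text tells all that it offers.
- The arm moves only by the shell command python3 -m creep 'ROWS'. ROWS is JSON, a list of rows, each a list of 5 numbers: the shift along the tool's x, y, z in cm, then the turn about the tool's y in degrees, then the opening, from 0 (shut) to 1 (fully open). In form: [[tx, ty, tz, yaw, gripper], ...]. A call has exactly 8 rows; each row is the pose to reach, as a shift and turn from the pose measured when the call began, along the tool's axes at that moment; what a row does not reach only later rows make up. A row lasts 1/12 s, in which the tool goes at most 41.7 mm and 7.16 degrees, less where a joint would pass 70% of its speed; a pose out of reach is approached as far as the arm can. A call with a gripper value outside its range is refused whole. The fingers move at their own pace and stop on an object; the grip force is fixed at half the most. Time passes only in rows, so rows that repeat a pose let the fingers close, or fill a call up. It gives the time, the measured TCP pose, the force and the opening at its end, in the units of the state.
- monitor.read_state(): the state, without advancing time (a new reading comes with each control period).
- eyes.read_camera(name): name is "scene" or "top" or "wrist"; returns (picture, depth): 400x640x3 uint8, red, green, blue; 400x640 float32, m along the optical axis (not along the pixel's ray), 0 where there is no reading.
- eyes.camera_info(name): a dict with "camera_matrix" (3x3 intrinsics, pixels), "cam_to_world" (4x4, takes a point from camera to world coordinates). Camera axes: x right, y down, z forward; pixel columns grow to the right and rows downward; lengths in m; the calibration is good to about 2 mm. The wrist camera is an equidistant fisheye: a pixel r from the principal point sees the ray r / f radians off the axis. A picture is of the moment at which its call begins: read the wrist's pose just before it. camera_info takes no time and is no camera call; for the wrist camera it gives the pose at the moment of the call.
- env.job_done(): hands the job in, once; it reports no verdict.
Trained networks look in the newest picture that a camera, given by its name, has taken for a name from the list of things; names that differ only in an ending like _2 or _b are one class to them, and where a whole thing is asked for, a point or a joint stands for the part that bears it (a point fixed in the world has none). Each returns a list of dicts, best first, with "conf" (0 to 1); they miss things now and then, are a little off and sometimes report something else, mostly with a low value. They report only what shows in the picture. A call takes as long as a camera call. They do not tell look-alikes from the thing itself.
- eyes.search_frame(camera, label): "centre" ([x, y, z] in m, in world coordinates, good to about 4 mm: the middle of the surface that is visible of it).
- eyes.outline_of(camera, label): "region" (400x640 bool, what is visible of it).
- eyes.mark_of(camera, label): "centre" ([x, y, z] in m, in world coordinates, good to about 4 mm: a listed point, or the origin of a listed thing).
The state is a dict: "clock": time; "q": joint angles; "qvel": joint speeds; "tau": joint torques, N m; "eef_pos": TCP position; "ee_rot": TCP orientation; "force": force on the tool from outside, world axes, zero at the start; "ft_torque": the same for the moment, N m; "gripper_width": opening from 0.0 (shut) to 1.0 (fully open).
Only numpy, scipy, OpenCV 4.12 (cv2) and the standard library are available. Lean on these libraries where they do the work, as an engineer would, in place of code of your own. Each camera call takes 0.05 s, during which the arm holds its last target.

## Working session

There is one attempt and no reset: what is moved stays moved. The work goes in short steps, Python scripts to look and compute and a shell command to move; the robot and the scene stay as the last step left them, time stands still between calls to the robot, and variables do not carry over. Pictures are saved under pics/ and viewed, and the job is handed in when it is done.

```bash
mkdir -p pics; ls; cat > h.py <<'E'
import numpy as np, cv2
from workcell import monitor, eyes, env
def save(cam,fn):
    p,d=eyes.read_camera(cam); cv2.imwrite('pics/'+fn,p[:,:,::-1]); return p,d
E
python3 - <<'E'
from h import *
s=monitor.read_state(); print(s)
for c in ['scene','top']:
    p,d=save(c,c+'0.png'); i=eyes.camera_info(c); print(i)
    np.save(c+'_d.npy',d)
    for l in ['rotor','shaft','hub_neck','drive_pin']:
        print(c,l,[(np.round(r['centre'],3),round(r['conf'],2)) for r in eyes.mark_of(c,l)])
E
```

```text
pics
{'clock': 0.0, 'q': array([ 1.13588007e+00,  1.59087423e-01,  1.59826251e+00, -3.05566475e-05,
        1.38619010e+00, -2.10093605e-01]), 'qvel': array([-0.00068095,  0.00054275, -0.00164553, -0.00182587, -0.00023546,
        0.00122184]), 'tau': array([-1.18185970e-03, -3.95982885e+01, -3.31440496e+01, -2.45066849e-04,
        8.26048607e-03, -9.28704196e-06]), 'eef_pos': array([0.12794843, 0.55995406, 0.23028018]), 'ee_rot': array([ 0.70330013, -0.07952564,  0.07910935, -0.7019874 ]), 'force': array([ 0.02911197,  0.62416545, -0.297249  ]), 'ft_torque': array([ 0.02653709, -0.02019059,  0.03504651]), 'gripper_width': 0.9994892612954942}
{'camera_matrix': array([[490.08227858,   0.        , 320.30430964],
       [  0.        , 490.08227858, 200.83336024],
       [  0.        ,   0.        ,   1.        ]]), 'cam_to_world': array([[ 0.23135286,  0.68880299, -0.6870417 ,  1.43363471],
       [ 0.97282909, -0.17026206,  0.15688972, -0.1945917 ],
       [-0.00891103, -0.70467104, -0.7094782 ,  1.05691782],
       [ 0.        ,  0.        ,  0.        ,  1.        ]])}
scene rotor [
[... 670 characters left out ...]
],
       [-9.99573595e-01, -5.65961436e-03, -2.86460588e-02,
         2.52406007e-02],
       [ 2.91951902e-02, -1.76292026e-01, -9.83904854e-01,
         1.23088359e+00],
       [ 0.00000000e+00,  0.00000000e+00,  0.00000000e+00,
         1.00000000e+00]])}
top rotor [(array([0.728, 0.244, 0.002]), 0.83), (array([ 0.244,  0.283, -0.003]), 0.69), (array([0.517, 0.257, 0.001]), 0.61), (array([0.518, 0.255, 0.042]), 0.24)]
top shaft [(array([ 0.525, -0.243,  0.151]), 0.7)]
top hub_neck [(array([0.252, 0.284, 0.042]), 0.79), (array([0.516, 0.255, 0.041]), 0.73), (array([0.725, 0.244, 0.027]), 0.61), (array([ 0.761,  0.092, -0.003]), 0.5)]
top drive_pin [(array([ 0.528, -0.24 ,  0.164]), 0.71)]
```

View pics/scene0.png

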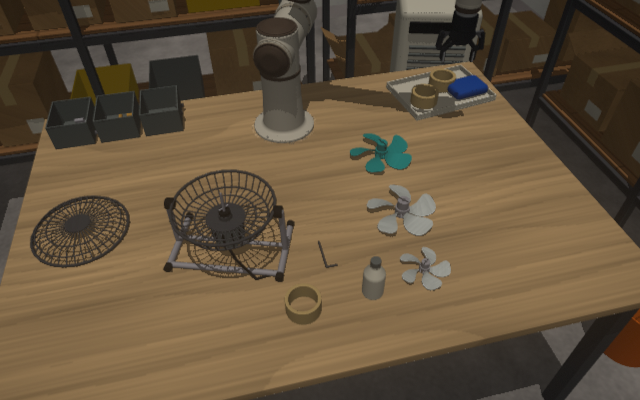

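View pics/top0.png

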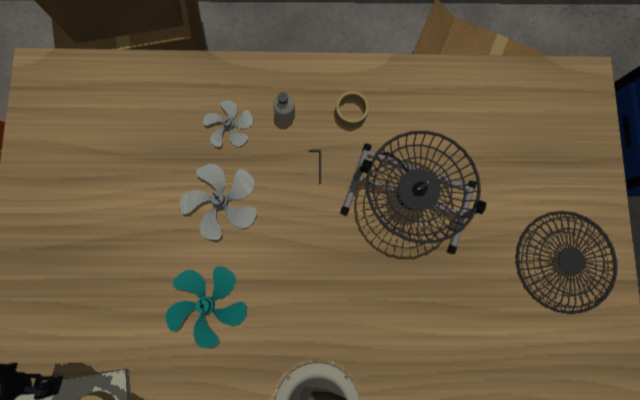

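The scene view shows a turquoise rotor at (382,153), the target, the larger white rotor, at (403,208), and a small white one at (426,267). The fan is at (225,210). In the top view the target is at (219,200) and the shaft at (420,187).

```bash
python3 - <<'E'
from h import *
a=cv2.imread('pics/top0.png'); 
c1=cv2.resize(a[175:235,170:260],None,fx=6,fy=6,interpolation=cv2.INTER_CUBIC)[:360,:540]
c2=cv2.resize(a[160:220,375:465],None,fx=6,fy=6,interpolation=cv2.INTER_CUBIC)
cv2.imwrite('pics/z1.png',np.hstack([c1[:,:399],c2[:,:399]]))
s=cv2.imread('pics/scene0.png')
c1=cv2.resize(s[180:240,370:440],None,fx=5.6,fy=5.6,interpolation=cv2.INTER_CUBIC)
c2=cv2.resize(s[185:245,190:260],None,fx=5.6,fy=5.6,interpolation=cv2.INTER_CUBIC)
cv2.imwrite('pics/z2.png',np.hstack([c1,c2]))
E
```

```text
(no output)
```

View pics/z1.png

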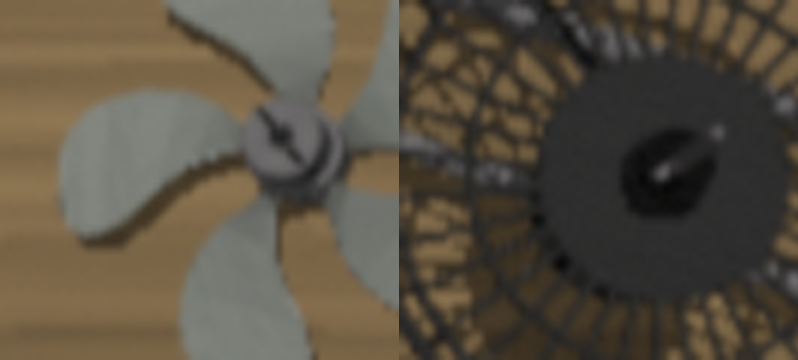

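View pics/z2.png

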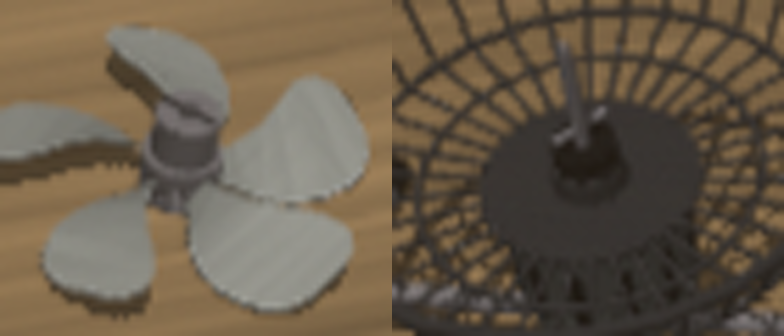

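```bash
cat >> h.py <<'E'
from scipy.spatial.transform import Rotation as R
def delta(target):
    s=monitor.read_state(); M=R.from_quat(s['ee_rot']).as_matrix()
    return np.round(100*M.T@(np.array(target)-s['eef_pos']),2)
def st():
    s=monitor.read_state(); M=R.from_quat(s['ee_rot']).as_matrix()
    print('t',round(s['clock'],2),'pos',np.round(s['eef_pos'],4),'ydir',np.round(M[:,1],4),'zang',round(np.degrees(np.arctan2(M[1,2],M[0,2])),2),'F',np.round(s['force'],2),'T',np.round(s['ft_torque'],2),'g',round(s['gripper_width'],3),'q6',np.round(s['q'],2))
E
python3 - <<'E'
from h import *
st(); print(delta([0.517,0.256,0.17]))
s=monitor.read_state();print(R.from_quat(s['ee_rot']).as_matrix().round(3))
i=eyes.camera_info('wrist'); print(i, np.round(i['cam_to_world'][:3,3]-s['eef_pos'],3))
E
```

```text
t 0.5 pos [0.1282 0.5605 0.2313] ydir [-0.e+00 -1.e-04 -1.e+00] zang 77.12 F [-0.15  0.13  0.07] T [ 0.01 -0.02  0.05] g 0.999 q6 [ 1.14  0.16  1.6  -0.    1.39 -0.21]
[ 44.69   6.13 -21.02]
[[ 0.975 -0.     0.223]
 [-0.223 -0.     0.975]
 [ 0.    -1.    -0.   ]]
{'camera_matrix': array([[309.70691629,   0.        , 322.71646732],
       [  0.        , 309.70691629, 199.58316679],
       [  0.        ,   0.        ,   1.        ]]), 'cam_to_world': array([[ 2.22362559e-01,  9.25196329e-01,  3.07516902e-01,
         4.99195101e-02],
       [ 9.74963864e-01, -2.11205049e-01, -6.95549530e-02,
         5.79139810e-01],
       [ 5.97135017e-04,  3.15284284e-01, -9.48997083e-01,
         3.75362449e-01],
       [ 0.00000000e+00,  0.00000000e+00,  0.00000000e+00,
         1.00000000e+00]])} [-0.078  0.019  0.144]
```

```bash
python3 -m creep '[[3.5,0.5,-1.6,0,1],[7.2,1,-3.3,0,1],[10.9,1.5,-5,0,1],[14.6,2,-6.8,0,1],[18.3,2.5,-8.6,0,1],[22,3,-10.3,0,1],[25.7,3.5,-12,0,1],[29.4,4,-13.8,0,1]]'; python3 - <<'E'
from h import *
st(); print(delta([0.517,0.256,0.17]))
E
```

```text
clock: 1.17
eef_pos: [0.3854, 0.3591, 0.1913]
ee_rot: [-0.702, 0.079, -0.079, 0.703]
force: [0.7, 2.2, -0.6]
gripper_width: 1.005
t 1.17 pos [0.3854 0.3591 0.1913] ydir [ 6.e-04  5.e-04 -1.e+00] zang 77.13 F [ 0.66  2.18 -0.63] T [ 0.02 -0.03  0.  ] g 1.005 q6 [ 0.52  0.07  1.78  0.    1.3  -0.83]
[15.12  2.14 -7.12]
```

```bash
python3 -m creep '[[3.7,0.5,-1.8,0,1],[7.4,1,-3.5,0,1],[11,1.5,-5.2,0,1],[14,2,-6.6,0,1],[15.1,2.1,-7.1,0,1],[15.1,2.1,-7.1,0,1],[15.1,2.1,-7.1,0,1],[15.1,2.1,-7.1,0,1]]'; python3 - <<'E'
from h import *
st()
i=eyes.camera_info('wrist'); p,d=save('wrist','w1.png'); np.savez('w1.npz',d=d,K=i['camera_matrix'],T=i['cam_to_world'])
for f in ['mark_of','search_frame']:
  for l in ['hub_neck','rotor']:
    print(f,l,[(np.round(r['centre'],4),round(r['conf'],2)) for r in getattr(eyes,f)('wrist',l)])
E
```

```text
clock: 1.83
eef_pos: [0.5159, 0.2572, 0.1705]
ee_rot: [-0.702, 0.079, -0.079, 0.703]
force: [0.1, -0.0, -0.6]
gripper_width: 0.999
t 1.83 pos [0.5159 0.2572 0.1705] ydir [ 1.e-04  9.e-04 -1.e+00] zang 77.19 F [ 0.1  -0.01 -0.63] T [-0.04 -0.01 -0.03] g 0.999 q6 [ 0.25  0.21  1.66  0.    1.27 -1.09]
mark_of hub_neck [(array([0.5175, 0.2591, 0.0422]), 0.84), (array([ 0.5194,  0.2594, -0.0062]), 0.68)]
mark_of rotor [(array([ 0.5154,  0.2564, -0.003 ]), 0.95), (array([ 0.7303,  0.2442, -0.0028]), 0.77)]
search_frame hub_neck [(array([0.7069, 0.2394, 0.0091]), 0.97), (array([0.5012, 0.2612, 0.0188]), 0.8), (array([0.3307, 0.2392, 0.0134]), 0.76)]
search_frame rotor [(array([0.3357, 0.2394, 0.0201]), 0.96), (array([0.5067, 0.2619, 0.0151]), 0.93), (array([0.7069, 0.2367, 0.0068]), 0.89)]
```

View pics/w1.png

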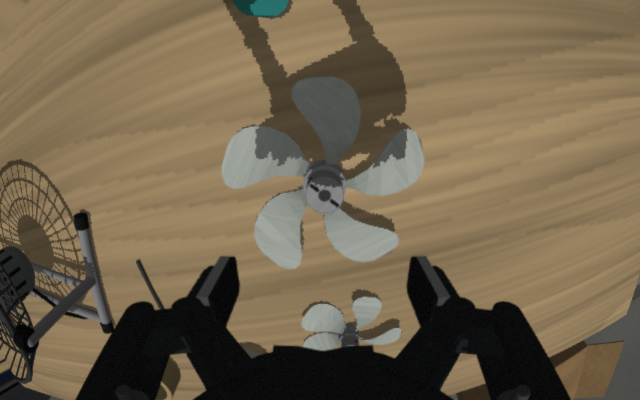

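The wrist view shows the target hub at (325,190), with its pointer bars running from upper-left to lower-right. I'll rectify that picture to get the angle.

```bash
cat >> h.py <<'E'
def ortho(p,K,T,cx,cy,z,half,n):
    # rows: +x up, cols: +y left (like top cam)
    g=np.linspace(-half,half,n)
    X=cx-g[:,None]+0*g[None]; Y=cy-g[None]+0*g[:,None]
    P=np.stack([X,Y,np.full_like(X,z)],-1)
    c=(P-T[:3,3])@T[:3,:3]
    th=np.arctan2(np.hypot(c[...,0],c[...,1]),c[...,2]); ph=np.arctan2(c[...,1],c[...,0])
    r=K[0,0]*th
    return cv2.remap(p,(K[0,2]+r*np.cos(ph)).astype(np.float32),(K[1,2]+r*np.sin(ph)).astype(np.float32),cv2.INTER_CUBIC)
E
python3 - <<'E'
from h import *
p=cv2.imread('pics/w1.png'); z=np.load('w1.npz')
a=ortho(p,z['K'],z['T'],.517,.258,.056,.03,400)
b=ortho(p,z['K'],z['T'],.517,.258,.02,.12,400)
for im in (a,b): cv2.line(im,(200,0),(200,399),(0,0,255),1); cv2.line(im,(0,200),(399,200),(0,0,255),1)
cv2.imwrite('pics/o1.png',np.hstack([a,b]))
E
```

```text
(no output)
```

View pics/o1.png

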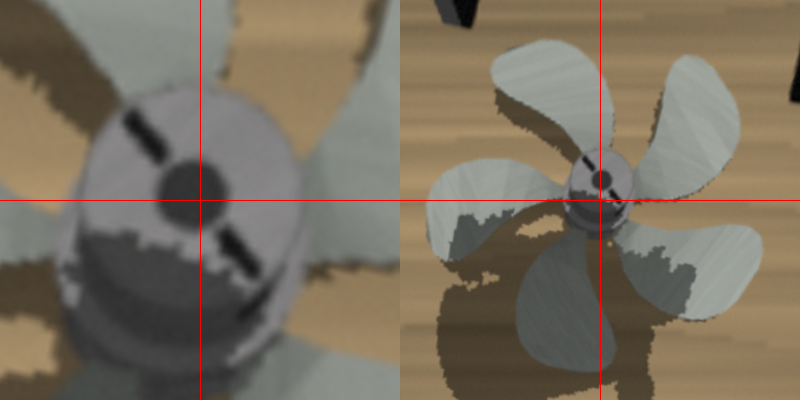

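Hub centre is about (0.5176, 0.259). The pointer bars lie at 38.4° (mod 180), and the grub dot at lower right puts +x near 218°. I'll grip with the jaw axis at about 92°, which falls between blade roots.

```bash
python3 - <<'E'
from h import *
st(); print(delta([0.5176,0.259,0.09]),delta([0.5176,0.259,0.027]))
E
python3 -m creep '[[0.1,2,0.2,-7,1],[0.1,4,0.2,-14,1],[0.1,6,0.2,-15.2,1],[0.1,8,0.2,-15.2,1],[0.1,8,0.2,-15.2,1],[0.1,8,0.2,-15.2,1],[0.1,8,0.2,-15.2,1],[0.1,8,0.2,-15.2,1]]'; python3 - <<'E'
from h import *
st()
i=eyes.camera_info('wrist'); p,d=save('wrist','w2.png'); K,T=i['camera_matrix'],i['cam_to_world']
p=p[:,:,::-1]
a=ortho(p,K,T,.5176,.259,.056,.03,400)
b=ortho(p,K,T,.5176,.259,.02,.12,400)
for im in (a,b): cv2.line(im,(200,0),(200,399),(0,0,255),1); cv2.line(im,(0,200),(399,200),(0,0,255),1)
cv2.imwrite('pics/o2.png',np.hstack([a,b]))
print(delta([0.5176,0.259,0.027]))
E
```

```text
t 2.08 pos [0.5162 0.2571 0.1706] ydir [ 8.e-04  6.e-04 -1.e+00] zang 77.21 F [-0.4   1.    0.64] T [-0.04  0.01  0.01] g 1.001 q6 [ 0.25  0.21  1.66  0.    1.27 -1.1 ]
[0.09 8.06 0.21] [ 0.09 14.36  0.21]
clock: 2.75
eef_pos: [0.5189, 0.2593, 0.0926]
ee_rot: [-0.706, -0.016, 0.014, 0.707]
force: [0.2, -0.1, 0.6]
gripper_width: 1.001
t 2.75 pos [0.5189 0.2593 0.0926] ydir [ 0.004   0.0014 -1.    ] zang 92.43 F [ 0.25 -0.1   0.6 ] T [ 0.03 -0.04 -0.01] g 1.001 q6 [ 0.26  0.31  1.7   0.    1.12 -1.36]
[-0.15  6.55 -0.03]
```

View pics/o2.png

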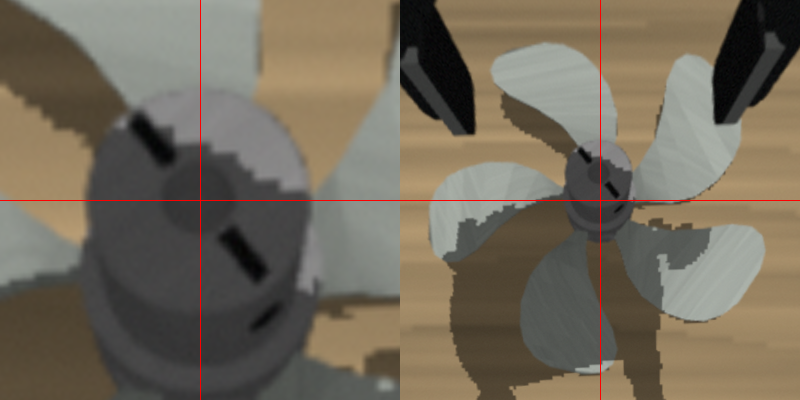

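Hub centre holds at (0.518, 0.259), with the bars at about 38.8°. Descending.

```bash
python3 -m creep '[[-0.1,1.5,0,0,1],[-0.1,3,0,0,1],[-0.1,4.5,0,0,1],[-0.1,5.5,0,0,1],[-0.1,6.2,0,0,1],[-0.1,6.5,0,0,1],[-0.1,6.5,0,0,1],[-0.1,6.5,0,0,1]]'; python3 - <<'E'
from h import *
st()
print(delta([0.5177,0.2593,0.027]))
save('scene','s2.png')
E
```

```text
clock: 3.47
eef_pos: [0.5187, 0.2595, 0.0282]
ee_rot: [-0.706, -0.017, 0.013, 0.708]
force: [-0.1, -0.6, -0.0]
gripper_width: 1.001
t 3.47 pos [0.5187 0.2595 0.0282] ydir [ 0.0051  0.0017 -1.    ] zang 92.42 F [-0.12 -0.59 -0.03] T [ 0.    0.02 -0.04] g 1.001 q6 [ 0.26  0.41  1.73  0.    1.   -1.36]
[-0.1   0.12 -0.02]
```

```bash
python3 -m creep '[[-0.1,0,0,0,1],[-0.1,0,0,0,0.6],[-0.1,0,0,0,0],[-0.1,0,0,0,0],[-0.1,0,0,0,0],[-0.1,0,0,0,0],[-0.1,0,0,0,0],[-0.1,0,0,0,0]]'; python3 - <<'E'
from h import *
st()
save('scene','s3.png')
a=cv2.imread('pics/s3.png')[140:280,330:500]; cv2.imwrite('pics/s3z.png',cv2.resize(a,None,fx=4,fy=4,interpolation=cv2.INTER_CUBIC))
E
```

```text
clock: 4.18
eef_pos: [0.5182, 0.2594, 0.0288]
ee_rot: [-0.706, -0.017, 0.013, 0.708]
force: [-0.2, -1.6, 2.8]
gripper_width: 0.379
t 4.18 pos [0.5182 0.2594 0.0288] ydir [ 0.0062  0.0017 -1.    ] zang 92.42 F [-0.24 -1.6   2.75] T [-0.18  0.09  0.04] g 0.379 q6 [ 0.26  0.41  1.73  0.    1.   -1.36]
```

View pics/s3z.png

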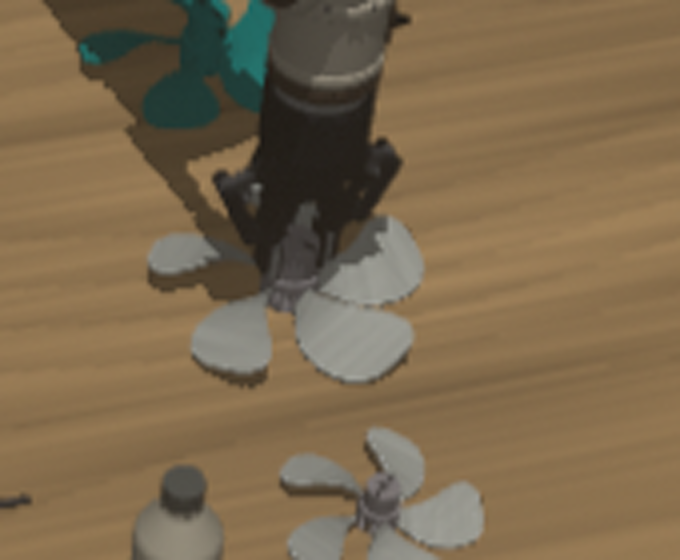

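```bash
python3 -m creep '[[0,-1,0,0,0],[0,-3,0,0,0],[0,-6,0,0,0],[0,-9.5,0,0,0],[0,-13,0,0,0],[0,-16.5,0,0,0],[0,-20,0,0,0],[0,-23,0,0,0]]'; python3 - <<'E'
from h import *
st()
print(delta([0.527,-0.242,0.285]))
i=eyes.camera_info('wrist'); p,d=save('wrist','w3.png'); 
E
```

```text
clock: 4.9
eef_pos: [0.5166, 0.2592, 0.2617]
ee_rot: [-0.706, -0.018, 0.012, 0.708]
force: [0.6, 0.7, -1.9]
gripper_width: 0.383
t 4.9 pos [0.5166 0.2592 0.2617] ydir [ 0.0076  0.0024 -1.    ] zang 92.43 F [ 0.57  0.7  -1.87] T [-0.01 -0.03  0.02] g 0.383 q6 [ 0.26  0.14  1.56  0.    1.44 -1.36]
[ -1.06  -2.45 -50.11]
```

View pics/w3.png

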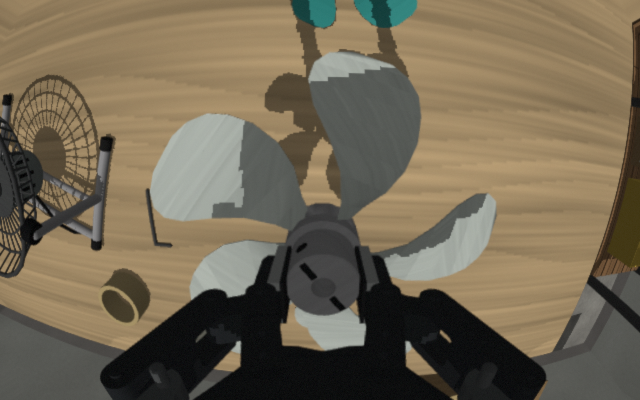

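```bash
python3 - <<'E'
from h import *
# hub relative to TCP from w3
st();s=monitor.read_state(); e=s['eef_pos']
i=eyes.camera_info('wrist'); p=cv2.imread('pics/w3.png')
a=ortho(p,i['camera_matrix'],i['cam_to_world'],e[0],e[1],e[2]-.0288+.056,.03,400)
cv2.line(a,(200,0),(200,399),(0,0,255),1); cv2.line(a,(0,200),(399,200),(0,0,255),1)
cv2.imwrite('pics/o3.png',a)
E
python3 -m creep '[[-0.1,-0.5,-2,6,0],[-0.2,-1,-5,12,0],[-0.3,-1.5,-8.5,18,0],[-0.4,-2,-12,24,0],[-0.5,-2.4,-15.5,30,0],[-0.6,-2.4,-19,36,0],[-0.7,-2.4,-22.5,42,0],[-0.8,-2.4,-26,48,0]]'; python3 - <<'E'
from h import *
st()
print(delta([0.527,-0.242,0.285]))
E
```

```text
t 4.95 pos [0.5195 0.26   0.2688] ydir [ 0.0181  0.0052 -0.9998] zang 92.44 F [1.35 0.87 4.04] T [ 0.03 -0.15 -0.  ] g 0.379 q6 [ 0.26  0.14  1.55  0.    1.44 -1.36]
clock: 5.62
eef_pos: [0.5215, -0.0015, 0.2914]
ee_rot: [-0.647, 0.27, -0.28, 0.656]
force: [0.2, 0.2, -1.0]
gripper_width: 0.377
t 5.62 pos [ 0.5215 -0.0015  0.2914] ydir [ 0.0179  0.0056 -0.9998] zang 44.16 F [ 0.22  0.16 -0.96] T [ 0.02 -0.02  0.05] g 0.377 q6 [-0.24 -0.03  1.68  0.01  1.48 -1.01]
[ 17.63   0.52 -16.37]
```

View pics/o3.png

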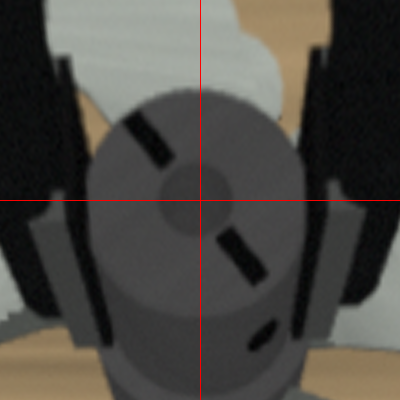

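```bash
python3 -m creep '[[2.7,0,-2.5,6,0],[5.4,0,-5,12,0],[8.1,0,-7.5,18,0],[10.8,0,-10,24,0],[13.5,0,-12.5,30,0],[16,0,-14.8,36,0],[17.3,0,-16,42,0],[17.6,0,-16.3,47,0]]'; python3 - <<'E'
from h import *
st()
print(delta([0.527,-0.242,0.285]))
i=eyes.camera_info('wrist'); p,d=save('wrist','w4.png'); np.savez('w4.npz',d=d,K=i['camera_matrix'],T=i['cam_to_world'])
p,d=save('scene','s4.png'); save('top','t4.png')
for c in ['wrist','scene','top']:
 for l in ['shaft','drive_pin']:
  print(c,l,[(np.round(r['centre'],4),round(r['conf'],2)) for r in eyes.mark_of(c,l)])
st()
E
```

```text
clock: 6.28
eef_pos: [0.5263, -0.2445, 0.2894]
ee_rot: [0.48, -0.512, 0.517, -0.491]
force: [-0.0, -0.1, -1.1]
gripper_width: 0.38
t 6.28 pos [ 0.5263 -0.2445  0.2894] ydir [ 0.0168  0.0054 -0.9998] zang -3.35 F [-0.02 -0.13 -1.05] T [-0.    0.01 -0.03] g 0.38 q6 [-0.65  0.13  1.52  0.01  1.49 -0.59]
[-0.25  0.45  0.04]
wrist shaft [(array([ 0.5302, -0.2432,  0.1449]), 0.71)]
wrist drive_pin [(array([ 0.5269, -0.2365,  0.1578]), 0.95)]
scene shaft [(array([ 0.5329, -0.2412,  0.1512]), 0.49)]
scene drive_pin [(array([ 0.5325, -0.2421,  0.1623]), 0.62)]
top shaft []
top drive_pin []
t 6.73 pos [ 0.5273 -0.2405  0.2903] ydir [ 0.018   0.0056 -0.9998] zang -2.74 F [-0.02 -0.21 -2.04] T [-0.01  0.03  0.04] g 0.376 q6 [-0.64  0.13  1.52  0.02  1.49 -0.6 ]
```

View pics/w4.png

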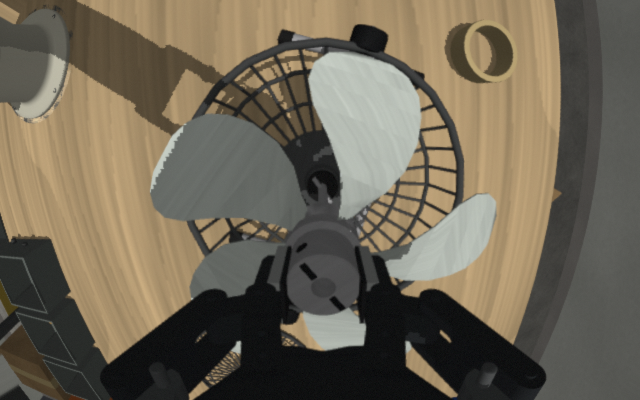

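View pics/s4.png

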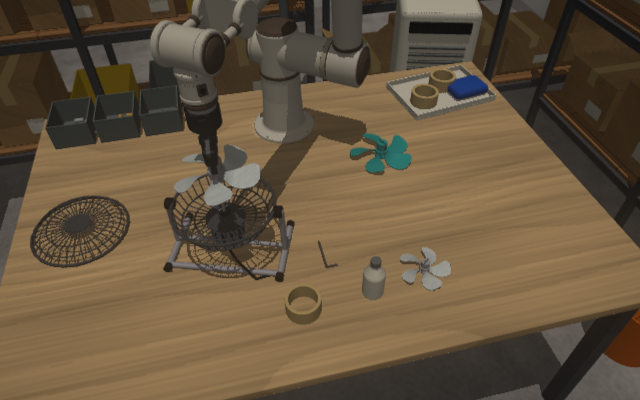

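The rotor is over the fan. In the wrist view the shaft shows near (318,190), beyond the hub. Zooming in.

```bash
python3 - <<'E'
from h import *
p=cv2.imread('pics/w4.png'); z=np.load('w4.npz'); K,T=z['K'],z['T']
print(T[:3,3].round(3))
a=cv2.resize(p[140:220,280:360],(400,400),interpolation=cv2.INTER_CUBIC)
b=cv2.resize(cv2.imread('pics/scene0.png')[190:230,205:245],(400,400),interpolation=cv2.INTER_CUBIC)
cv2.imwrite('pics/o4.png',np.hstack([a,b]))
E
```

```text
[ 0.529 -0.164  0.434]
```

View pics/o4.png

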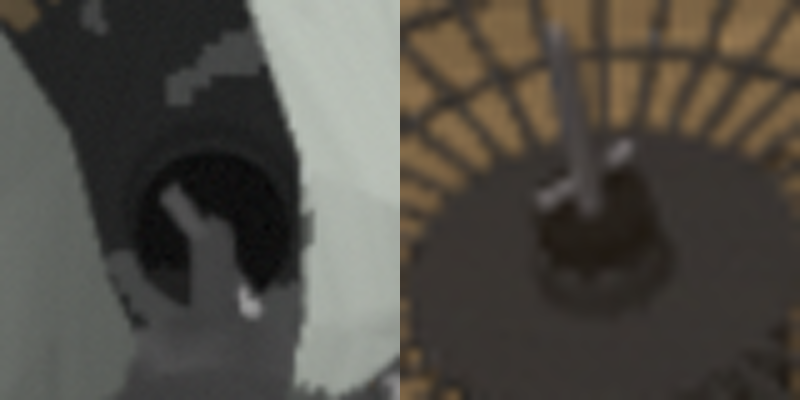

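```bash
python3 -m creep '[[1,0,0,0,0],[2.5,0,0,0,0],[4,0,0,0,0],[4.6,0,0,0,0],[4.6,0,0,0,0],[4.6,0,0,0,0],[4.6,0,0,0,0],[4.6,0,0,0,0]]'; python3 - <<'E'
from h import *
st()
i=eyes.camera_info('wrist'); p,d=save('wrist','w5.png'); np.savez('w5.npz',d=d,K=i['camera_matrix'],T=i['cam_to_world'])
for l in ['shaft','drive_pin']:
  print(l,[(np.round(r['centre'],4),round(r['conf'],2)) for r in eyes.mark_of('wrist',l)])
K,T=i['camera_matrix'],i['cam_to_world']; p=p[:,:,::-1]
a=ortho(p,K,T,.528,-.241,.212,.02,400); b=ortho(p,K,T,.528,-.241,.161,.02,400)
for im in (a,b): cv2.line(im,(200,0),(200,399),(0,0,255),1); cv2.line(im,(0,200),(399,200),(0,0,255),1)
cv2.imwrite('pics/o5.png',np.hstack([a,b]))
def pix2w(u,v,cam,z):
    i=eyes.camera_info(cam);K,T=i['camera_matrix'],i['cam_to_world']
    r=T[:3,:3]@np.array([(u-K[0,2])/K[0,0],(v-K[1,2])/K[0,0],1]); return T[:3,3]+r*(z-T[2,3])/r[2]
A=pix2w(219.5,209.7,'scene',.161);B=pix2w(227.8,205.0,'scene',.161); print(A,B,(A+B)/2,np.degrees(np.arctan2(*(B-A)[[1,0]])),np.linalg.norm(A-B))
E
```

```text
clock: 7.4
eef_pos: [0.5251, -0.2861, 0.29]
ee_rot: [0.482, -0.509, 0.515, -0.494]
force: [-0.4, -1.1, -0.8]
gripper_width: 0.379
t 7.4 pos [ 0.5251 -0.2861  0.29  ] ydir [ 0.018   0.0059 -0.9998] zang -2.72 F [-0.42 -1.11 -0.77] T [-0.01  0.03  0.02] g 0.379 q6 [-0.71  0.17  1.46  0.02  1.49 -0.66]
shaft [(array([ 0.5272, -0.2838,  0.2604]), 0.61), (array([ 0.5276, -0.2472,  0.1469]), 0.59)]
drive_pin [(array([ 0.5275, -0.2381,  0.1562]), 0.77)]
[ 0.53551302 -0.25216082  0.161     ] [ 0.52382636 -0.22996447  0.161     ] [ 0.52966969 -0.24106265  0.161     ] 117.76738491830103 0.02508497853185955
```

View pics/o5.png

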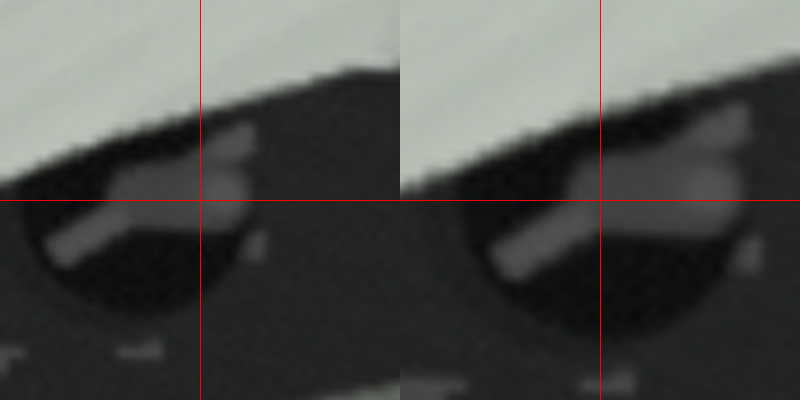

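View pics/w5.png

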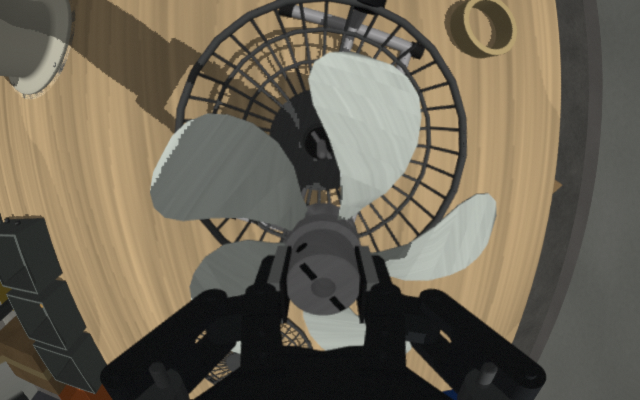

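Measured: the pin lies at about 121° and is centred at (0.5285, -0.2435). The slot is now at about -56° (124°), so the turn needed is small. The tool has about 1° of tilt. I'll go back over the shaft and higher, then stop sharply on the way down to try to take that tilt out.

```bash
python3 - <<'E'
from h import *
s=monitor.read_state(); e=s['eef_pos']; M=R.from_quat(s['ee_rot']).as_matrix()
z=np.load('w5.npz'); p=cv2.imread('pics/w5.png')
c=e-M[:,1]*(.056-.0288)
a=ortho(p,z['K'],z['T'],c[0],c[1],c[2],.03,400)
cv2.line(a,(200,0),(200,399),(0,0,255),1); cv2.line(a,(0,200),(399,200),(0,0,255),1)
cv2.imwrite('pics/o6.png',a)
st();print(delta([.5279,-.2431,.37]))
E
```

```text
t 7.55 pos [ 0.5252 -0.2861  0.2901] ydir [ 0.0181  0.0056 -0.9998] zang -2.7 F [ 0.76  0.5  -2.23] T [-0.05  0.02 -0.07] g 0.376 q6 [-0.71  0.17  1.46  0.02  1.49 -0.66]
[-4.36 -7.96  0.21]
```

View pics/o6.png

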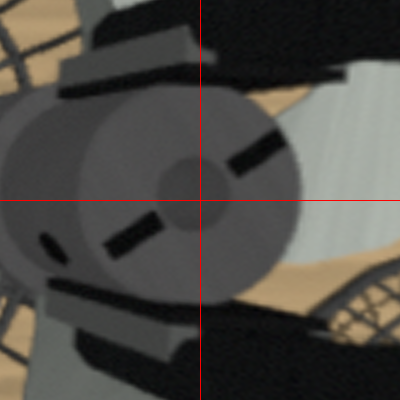

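```bash
python3 -m creep '[[-1.5,-2,0.2,0,0],[-3.5,-5,0.2,1,0],[-4.2,-8,0.2,2,0],[-4.2,-10,0.2,2.3,0],[-4.2,-10,0.2,2.3,0],[-4.2,-10,0.2,2.3,0],[-4.2,-10,0.2,2.3,0],[-4.2,-10,0.2,2.3,0]]'; python3 -c "
from h import *
st();print(delta([.5274,-.2442,.285]))"
python3 -m creep '[[0,0,0,0,0],[0,0,0,0,0],[0,0,0,0,0],[0,0,0,0,0],[0,1,0,0,0],[0,3,0,0,0],[0,6,0,0,0],[0,9.5,0,0,0]]'; python3 -c "
from h import *
st();print(delta([.5274,-.2442,.285]))"
```

```text
clock: 8.22
eef_pos: [0.5268, -0.2445, 0.3879]
ee_rot: [0.472, -0.52, 0.523, -0.483]
force: [-0.9, 0.2, -1.8]
gripper_width: 0.376
t 8.22 pos [ 0.5268 -0.2445  0.3879] ydir [ 0.0148  0.0081 -0.9999] zang -5.02 F [-0.86  0.21 -1.82] T [-0.05 -0.01  0.01] g 0.376 q6 [-0.65  0.11  1.34  0.02  1.68 -0.56]
[ 0.06 10.29 -0.08]
clock: 8.88
eef_pos: [0.5289, -0.2443, 0.2933]
ee_rot: [0.472, -0.518, 0.524, -0.484]
force: [0.2, 0.4, -1.5]
gripper_width: 0.375
t 8.88 pos [ 0.5289 -0.2443  0.2933] ydir [ 0.0184  0.0054 -0.9998] zang -5.01 F [ 0.19  0.37 -1.53] T [-0.01 -0.01 -0.  ] g 0.375 q6 [-0.65  0.13  1.5   0.02  1.49 -0.56]
[ 0.01  0.82 -0.17]
```

```bash
python3 -m creep '[[0,-3,-0.1,0,0],[0,-6,-0.1,0,0],[0,-9,-0.1,0,0],[0,-10,-0.1,0,0],[0,-9,-0.1,0,0],[0,-7,-0.1,0,0],[0,-4,-0.1,0,0],[0,-0.5,-0.1,0,0]]'; python3 -c "
from h import *
st();eyes.read_camera('top');st();print(delta([.5274,-.2442,.285]))"
python3 -m creep '[[0,0,0,0,0],[0,0,0,0,0],[0,0,0,0,0],[0,0,0,0,0],[0,0,0,0,0],[0,0,0,0,0],[0,0,0,0,0],[0,0,0,0,0]]'; python3 -c "
from h import *
st();print(delta([.5274,-.2442,.285]))"
```

```text
clock: 9.55
eef_pos: [0.5282, -0.2444, 0.297]
ee_rot: [0.471, -0.518, 0.525, -0.484]
force: [-0.3, -0.2, -2.2]
gripper_width: 0.376
t 9.55 pos [ 0.5282 -0.2444  0.297 ] ydir [ 0.0203  0.004  -0.9998] zang -5.01 F [-0.32 -0.17 -2.24] T [ 0.03 -0.   -0.01] g 0.376 q6 [-0.65  0.13  1.5   0.02  1.5  -0.56]
t 9.6 pos [ 0.5246 -0.2417  0.2864] ydir [ 0.0067  0.0142 -0.9999] zang -5.02 F [-2.32  1.22 -8.89] T [0.04 0.19 0.01] g 0.377 q6 [-0.65  0.13  1.52  0.02  1.5  -0.56]
[0.23 0.14 0.31]
clock: 10.27
eef_pos: [0.5248, -0.2418, 0.2871]
ee_rot: [-0.472, 0.523, -0.52, 0.483]
force: [-0.3, 1.0, -0.9]
gripper_width: 0.376
t 10.27 pos [ 0.5248 -0.2418  0.2871] ydir [ 0.0076  0.0136 -0.9999] zang -5.02 F [-0.31  1.05 -0.87] T [-0.01 -0.02  0.02] g 0.376 q6 [-0.65  0.13  1.52  0.02  1.5  -0.56]
[0.22 0.21 0.28]
```

The trick works on radial tilt. About 1° of tangential tilt is left, so I'll try one sideways stop.

```bash
python3 -m creep '[[2.5,0,0.3,0,0],[5,0,0.3,0,0],[7.5,0,0.3,0,0],[8,0,0.3,0,0],[7.5,0,0.3,0,0],[5.5,0,0.3,0,0],[3,0,0.3,0,0],[0,0,0.3,0,0]]'; python3 -c "
from h import *
st();eyes.read_camera('top');st();eyes.read_camera('top');st();eyes.read_camera('top');st()"
```

```text
clock: 10.93
eef_pos: [0.5277, -0.2408, 0.2871]
ee_rot: [-0.472, 0.523, -0.52, 0.483]
force: [0.2, 0.3, -1.6]
gripper_width: 0.379
t 10.93 pos [ 0.5277 -0.2408  0.2871] ydir [ 0.0077  0.014  -0.9999] zang -5.08 F [ 0.17  0.29 -1.64] T [ 0.01 -0.07 -0.  ] g 0.379 q6 [-0.64  0.14  1.51  0.02  1.5  -0.56]
t 10.98 pos [ 0.5286 -0.2346  0.2875] ydir [ 0.0084  0.0186 -0.9998] zang -4.8 F [ 3.45  4.28 -1.68] T [ 0.2  -0.17  0.04] g 0.378 q6 [-0.64  0.13  1.51  0.02  1.5  -0.56]
t 11.03 pos [ 0.5284 -0.237   0.2876] ydir [ 0.0083  0.0158 -0.9998] zang -4.74 F [ 0.87 -1.   -1.1 ] T [-0.04 -0.    0.06] g 0.377 q6 [-0.64  0.14  1.51  0.02  1.5  -0.56]
t 11.08 pos [ 0.5282 -0.2391  0.2876] ydir [ 0.0082  0.0139 -0.9999] zang -4.8 F [-0.31  0.29 -1.98] T [-0.02  0.01  0.06] g 0.379 q6 [-0.64  0.14  1.51  0.02  1.5  -0.56]
```

```bash
python3 -m creep '[[-2.5,0,0,0,0],[-5,0,0,0,0],[-7.5,0,0,0,0],[-9,0,0,0,0],[-9,0,0,0,0],[-7,0,0,0,0],[-3.5,0,0,0,0],[0.5,0,0,0,0]]'; python3 -c "
from h import *
st();eyes.read_camera('top');st();print(delta([.5274,-.2442,.285]))"
python3 -m creep '[[0,0,0,0,0],[-3,0,0,0,0],[-6,0,0,0,0],[-9,0,0,0,0],[-9,0,0,0,0],[-7,0,0,0,0],[-3.5,0,0,0,0],[0.5,0,0,0,0]]'; python3 -c "
from h import *
st();eyes.read_camera('top');st();print(delta([.5274,-.2442,.285]))"
```

```text
clock: 11.75
eef_pos: [0.528, -0.2443, 0.2879]
ee_rot: [-0.474, 0.521, -0.518, 0.485]
force: [0.4, -0.4, -1.5]
gripper_width: 0.377
t 11.75 pos [ 0.528  -0.2443  0.2879] ydir [ 0.0088  0.0136 -0.9999] zang -4.63 F [ 0.39 -0.36 -1.51] T [-0.1  -0.03 -0.04] g 0.377 q6 [-0.65  0.14  1.5   0.02  1.5  -0.57]
t 11.8 pos [ 0.5262 -0.2529  0.2872] ydir [ 0.0073  0.0076 -0.9999] zang -5.04 F [-3.99 -6.29 -1.98] T [-0.37  0.22  0.01] g 0.377 q6 [-0.66  0.15  1.5   0.01  1.49 -0.57]
[-0.87  0.23  0.04]
clock: 12.47
eef_pos: [0.5261, -0.2572, 0.2876]
ee_rot: [-0.475, 0.521, -0.521, 0.482]
force: [-0.1, 0.3, -1.5]
gripper_width: 0.381
t 12.47 pos [ 0.5261 -0.2572  0.2876] ydir [ 0.008   0.0074 -0.9999] zang -4.82 F [-0.15  0.31 -1.48] T [-0.04 -0.04  0.01] g 0.381 q6 [-0.67  0.15  1.49  0.01  1.49 -0.58]
t 12.52 pos [ 0.5243 -0.2658  0.2871] ydir [ 0.0065  0.0013 -1.    ] zang -5.23 F [-4.6  -6.09 -1.69] T [-0.32  0.32 -0.02] g 0.378 q6 [-0.68  0.16  1.49  0.01  1.49 -0.59]
[-2.18  0.21  0.11]
```

Tilt is now under 0.5°. Moving over the shaft.

```bash
python3 -m creep '[[-1,0,0.1,0,0],[-2,0.2,0.1,0,0],[-2.2,0.2,0.1,0,0],[-2.2,0.2,0.1,0,0],[-2.2,0.2,0.1,0,0],[-2.2,0.2,0.1,0,0],[-2.2,0.2,0.1,0,0],[-2.2,0.2,0.1,0,0]]'; python3 - <<'E'
from h import *
st();print(delta([.5274,-.2442,.285]))
save('scene','s7.png'); a=cv2.imread('pics/s7.png')[150:230,180:270]; cv2.imwrite('pics/s7z.png',cv2.resize(a,None,fx=7,fy=7,interpolation=cv2.INTER_CUBIC))
i=eyes.camera_info('wrist'); s=monitor.read_state(); p,d=save('wrist','w7.png'); K,T=i['camera_matrix'],i['cam_to_world']; e=s['eef_pos'];M=R.from_quat(s['ee_rot']).as_matrix()
p=p[:,:,::-1].copy(); c=e-M[:,1]*(.056-.0288)
a=ortho(p,K,T,c[0],c[1],c[2],.03,400); b=cv2.resize(p[140:220,280:360],(400,400),interpolation=cv2.INTER_CUBIC)
cv2.line(a,(200,0),(200,399),(0,0,255),1); cv2.line(a,(0,200),(399,200),(0,0,255),1)
cv2.imwrite('pics/o7.png',np.hstack([a,b]))
E
```

```text
clock: 13.18
eef_pos: [0.5273, -0.2438, 0.2852]
ee_rot: [0.475, -0.521, 0.523, -0.479]
force: [0.0, 0.5, -1.8]
gripper_width: 0.377
t 13.18 pos [ 0.5273 -0.2438  0.2852] ydir [ 0.0066  0.0012 -1.    ] zang -5.21 F [ 0.03  0.51 -1.76] T [0.01 0.03 0.01] g 0.377 q6 [-0.64  0.14  1.51  0.    1.49 -0.55]
[0.03 0.02 0.01]
```

View pics/o7.png

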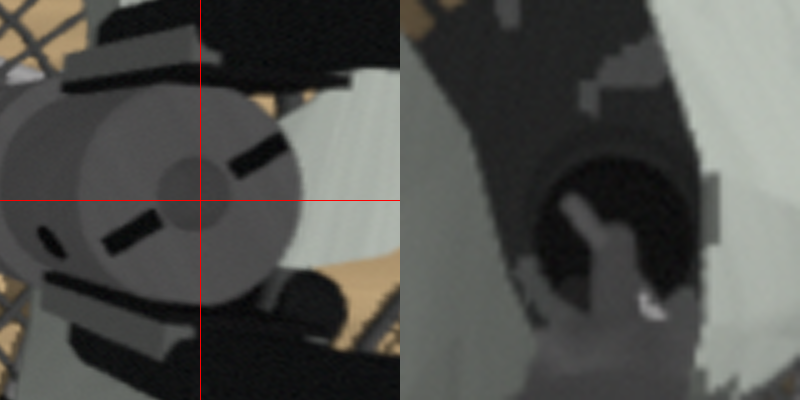

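View pics/s7z.png

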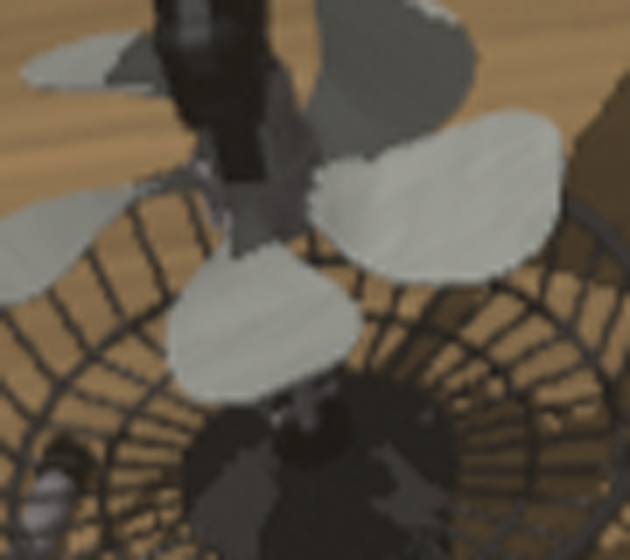

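The hub is aligned, with the bars at -60° and the pin at -59°. Lowering to just above the tip, then onto the shaft.

```bash
python3 -m creep '[[0,1,0,0,0],[0,2.2,0,0,0],[0,3.4,0,0,0],[0,4,0,0,0],[0,4.5,0,0,0],[0,5,0,0,0],[0,5.5,0,0,0],[0,5.5,0,0,0]]'; python3 -c "
from h import *
st();print(delta([.5274,-.2442,.191]))"
```

```text
clock: 13.95
eef_pos: [0.5273, -0.2436, 0.229]
ee_rot: [0.475, -0.522, 0.523, -0.479]
force: [0.7, 0.1, -1.9]
gripper_width: 0.373
t 13.95 pos [ 0.5273 -0.2436  0.229 ] ydir [ 0.0052  0.0023 -1.    ] zang -5.23 F [ 0.65  0.08 -1.86] T [-0.02  0.02  0.01] g 0.373 q6 [-0.64  0.17  1.59  0.01  1.38 -0.55]
[0.06 3.8  0.  ]
```

```bash
python3 -m creep '[[0,0.4,0,0,0],[0,0.8,0,0,0],[0,1.2,0,0,0],[0,1.6,0,0,0],[0,2,0,0,0],[0,2.4,0,0,0],[0,2.7,0,0,0],[0,2.7,0,0,0]]'; python3 -c "
from h import *
st()"
```

```text
clock: 14.62
eef_pos: [0.5272, -0.2437, 0.2012]
ee_rot: [0.475, -0.522, 0.523, -0.478]
force: [0.7, -1.1, -1.5]
gripper_width: 0.376
t 14.62 pos [ 0.5272 -0.2437  0.2012] ydir [ 0.0047  0.0023 -1.    ] zang -5.23 F [ 0.66 -1.07 -1.54] T [-0.24 -0.03  0.03] g 0.376 q6 [-0.64  0.19  1.62  0.    1.33 -0.55]
```

```bash
python3 -m creep '[[0,0.2,0,0,0],[0,0.5,0,0,0],[0,0.8,0,0,0],[0,1,0,0,0],[0,1.2,0,0,0],[0,1.4,0,0,0],[0,1.5,0,0,0],[0,1.5,0,0,0]]'; python3 -c "
from h import *
st();eyes.read_camera('top');st()"
```

```text
clock: 15.28
eef_pos: [0.5272, -0.2437, 0.186]
ee_rot: [0.475, -0.522, 0.523, -0.478]
force: [0.4, -2.3, -3.2]
gripper_width: 0.376
t 15.28 pos [ 0.5272 -0.2437  0.186 ] ydir [ 0.0045  0.0023 -1.    ] zang -5.24 F [ 0.36 -2.27 -3.18] T [-0.24 -0.01 -0.01] g 0.376 q6 [-0.64  0.21  1.63  0.    1.3  -0.55]
t 15.33 pos [ 0.5272 -0.2437  0.186 ] ydir [ 0.0045  0.0023 -1.    ] zang -5.24 F [ 0.49 -1.44 -2.38] T [-0.2  -0.02  0.02] g 0.378 q6 [-0.64  0.21  1.63  0.    1.3  -0.55]
```

Already 5 mm below the pin's top with no axial resistance, so the slot is in mesh. On to the washer.

```bash
python3 -m creep '[[0.05,0.1,0,0,0],[0.05,0.2,0,0,0],[0.05,0.3,0,0,0],[0.05,0.4,0,0,0],[0.05,0.5,0,0,0],[0.05,0.6,0,0,0],[0.05,0.6,0,0,0],[0.05,0.6,0,0,0]]'; python3 -c "
from h import *
st();eyes.read_camera('top');st()"
```

```text
clock: 16.0
eef_pos: [0.5272, -0.2441, 0.1799]
ee_rot: [0.475, -0.522, 0.523, -0.478]
force: [-0.2, 0.3, -1.4]
gripper_width: 0.378
t 16.0 pos [ 0.5272 -0.2441  0.1799] ydir [ 0.0043  0.0025 -1.    ] zang -5.24 F [-0.2   0.3  -1.35] T [-0.03 -0.01 -0.02] g 0.378 q6 [-0.64  0.21  1.64  0.    1.29 -0.55]
t 16.05 pos [ 0.5272 -0.2441  0.18  ] ydir [ 0.0044  0.0023 -1.    ] zang -5.24 F [ 0.12  0.27 -1.05] T [-0.01 -0.01  0.01] g 0.374 q6 [-0.64  0.21  1.64  0.    1.29 -0.55]
```

```bash
python3 -m creep '[[0,0.05,0,0,0],[0,0.1,0,0,0],[0,0.15,0,0,0],[0,0.2,0,0,0],[0,0.2,0,0,0],[0,0.2,0,0,0],[0,0.2,0,0,0],[0,0.2,0,0,0]]'; python3 -c "
from h import *
st();eyes.read_camera('top');st()"
```

```text
clock: 16.72
eef_pos: [0.5273, -0.2442, 0.1782]
ee_rot: [0.475, -0.522, 0.523, -0.478]
force: [-0.2, 1.1, 0.5]
gripper_width: 0.377
t 16.72 pos [ 0.5273 -0.2442  0.1782] ydir [ 0.0046  0.0022 -1.    ] zang -5.23 F [-0.15  1.11  0.54] T [0.11 0.17 0.04] g 0.377 q6 [-0.64  0.22  1.64  0.    1.28 -0.55]
t 16.77 pos [ 0.5273 -0.2442  0.1782] ydir [ 0.0046  0.0022 -1.    ] zang -5.24 F [-1.    0.75  2.26] T [0.09 0.15 0.  ] g 0.378 q6 [-0.64  0.22  1.64  0.    1.28 -0.55]
```

```bash
python3 -m creep '[[0,0.03,0,0,0],[0,0.06,0,0,0],[0,0.09,0,0,0],[0,0.12,0,0,0],[0,0.12,0,0,0],[0,0.12,0,0,0],[0,0.12,0,0,0],[0,0.12,0,0,0]]'; python3 -c "
from h import *
for k in range(4): st();eyes.read_camera('top')"
```

```text
clock: 17.43
eef_pos: [0.5273, -0.2442, 0.1775]
ee_rot: [0.475, -0.522, 0.523, -0.478]
force: [-2.4, 1.1, 5.4]
gripper_width: 0.376
t 17.43 pos [ 0.5273 -0.2442  0.1775] ydir [ 0.0048  0.002  -1.    ] zang -5.23 F [-2.36  1.1   5.41] T [ 0.3   0.46 -0.01] g 0.376 q6 [-0.64  0.22  1.64  0.    1.28 -0.55]
t 17.48 pos [ 0.5273 -0.2442  0.1775] ydir [ 0.0048  0.0021 -1.    ] zang -5.23 F [-2.53  0.87  3.77] T [0.28 0.54 0.01] g 0.379 q6 [-0.64  0.22  1.64  0.    1.28 -0.55]
t 17.53 pos [ 0.5273 -0.2442  0.1775] ydir [ 0.0048  0.002  -1.    ] zang -5.23 F [-2.68  1.53  4.49] T [ 0.28  0.51 -0.  ] g 0.376 q6 [-0.64  0.22  1.64  0.    1.28 -0.55]
t 17.58 pos [ 0.5273 -0.2442  0.1775] ydir [ 0.0047  0.0021 -1.    ] zang -5.23 F [-2.18  1.96  4.46] T [ 0.34  0.48 -0.07] g 0.377 q6 [-0.64  0.22  1.64  0.    1.28 -0.55]
```

```bash
python3 -m creep '[[-0.03,0.06,-0.03,0,0],[-0.03,0.09,-0.06,0,0],[-0.03,0.12,-0.06,0,0],[-0.03,0.15,-0.06,0,0],[-0.03,0.17,-0.06,0,0],[-0.03,0.17,-0.06,0,0],[-0.03,0.17,-0.06,0,0],[-0.03,0.17,-0.06,0,0]]'; python3 -c "
from h import *
for k in range(5): st();eyes.read_camera('top')"
```

```text
clock: 18.3
eef_pos: [0.5273, -0.2441, 0.177]
ee_rot: [0.475, -0.521, 0.523, -0.479]
force: [-2.3, 1.7, 7.5]
gripper_width: 0.376
t 18.3 pos [ 0.5273 -0.2441  0.177 ] ydir [ 0.0061  0.001  -1.    ] zang -5.22 F [-2.29  1.67  7.45] T [ 0.25  0.44 -0.02] g 0.376 q6 [-0.64  0.22  1.64  0.    1.28 -0.55]
t 18.35 pos [ 0.5273 -0.2441  0.177 ] ydir [ 0.0062  0.0011 -1.    ] zang -5.23 F [-2.11  1.62  6.5 ] T [ 0.32  0.45 -0.02] g 0.38 q6 [-0.64  0.22  1.64  0.    1.28 -0.55]
t 18.4 pos [ 0.5273 -0.2442  0.177 ] ydir [ 0.0061  0.001  -1.    ] zang -5.23 F [-1.92  2.03  7.32] T [0.27 0.44 0.  ] g 0.378 q6 [-0.64  0.22  1.64  0.    1.28 -0.55]
t 18.45 pos [ 0.5273 -0.2442  0.1771] ydir [ 0.0062  0.001  -1.    ] zang -5.23 F [-2.39  1.98  7.64] T [0.3  0.43 0.04] g 0.381 q6 [-0.64  0.22  1.64  0.    1.28 -0.55]
t 18.5 pos [ 0.5273 -0.2441  0.1771] ydir [ 0.0062  0.001  -1.    ] zang -5.22 F [-2.35  0.62  7.9 ] T [ 0.29  0.44 -0.05] g 0.378 q6 [-0.64  0.22  1.64  0.    1.28 -0.55]
```

```bash
python3 -m creep '[[-0.08,0.12,-0.06,0,0],[-0.1,0.14,-0.1,0,0],[-0.1,0.16,-0.13,0,0],[-0.1,0.18,-0.15,0,0],[-0.1,0.18,-0.15,0,0],[-0.1,0.18,-0.15,0,0],[-0.1,0.18,-0.15,0,0],[-0.1,0.18,-0.15,0,0]]'; python3 - <<'E'
from h import *
F=[]
for k in range(8): F.append(monitor.read_state()['force']);eyes.read_camera('top')
print(np.mean(F,0)); st()
save('scene','s8.png'); a=cv2.imread('pics/s8.png')[150:270,150:310]; cv2.imwrite('pics/s8z.png',cv2.resize(a,None,fx=4.5,fy=4.5,interpolation=cv2.INTER_CUBIC))
save('wrist','w8.png'); save('top','t8.png')
print([(np.round(r['centre'],4),round(r['conf'],2)) for r in eyes.mark_of('scene','rotor')])
print([(np.round(r['centre'],4),round(r['conf'],2)) for r in eyes.mark_of('wrist','rotor')])
E
```

```text
clock: 19.22
eef_pos: [0.5271, -0.244, 0.1771]
ee_rot: [0.475, -0.52, 0.525, -0.479]
force: [-0.1, 0.4, 7.5]
gripper_width: 0.375
[-0.35380202  0.51422932  7.39548158]
t 19.62 pos [ 0.5271 -0.2439  0.1771] ydir [ 0.0097 -0.0015 -1.    ] zang -5.23 F [-0.25  0.87  7.1 ] T [ 0.    0.15 -0.02] g 0.381 q6 [-0.64  0.21  1.65  0.    1.28 -0.55]
[(array([ 0.7288,  0.2443, -0.0015]), 0.79), (array([ 0.5266, -0.242 ,  0.1524]), 0.75), (array([ 0.25  ,  0.2839, -0.0007]), 0.56)]
[(array([ 0.5254, -0.241 ,  0.1433]), 0.56)]
```

View pics/s8z.png

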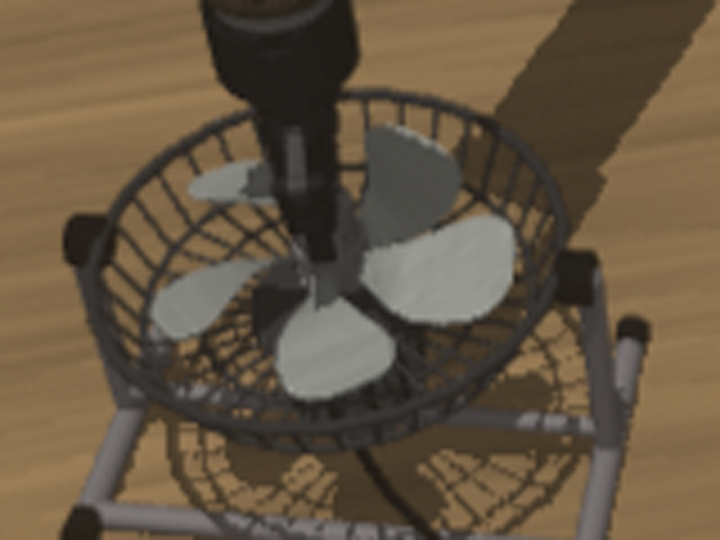

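View pics/w8.png

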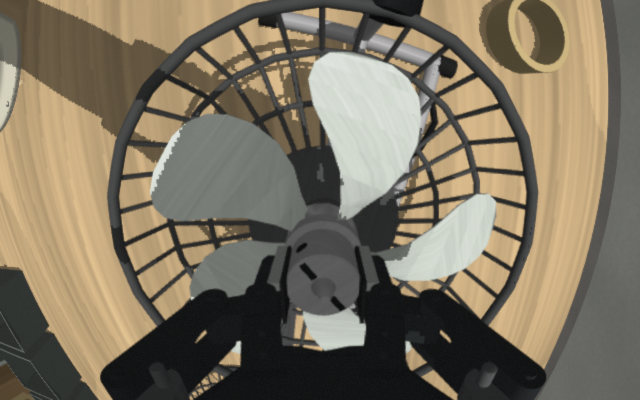

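The rotor is deep in the basket and seated. Lateral force is near zero and the push is about 9 N including the rotor's weight. One small increase.

```bash
python3 -m creep '[[-0.06,0.19,-0.1,0,0],[-0.06,0.21,-0.1,0,0],[-0.06,0.22,-0.1,0,0],[-0.06,0.22,-0.1,0,0],[-0.06,0.22,-0.1,0,0],[-0.06,0.22,-0.1,0,0],[-0.06,0.22,-0.1,0,0],[-0.06,0.22,-0.1,0,0]]'; python3 - <<'E'
from h import *
F=[]
for k in range(10): F.append(monitor.read_state()['force']);eyes.read_camera('top')
print(np.mean(F,0)); st()
E
```

```text
clock: 20.53
eef_pos: [0.5271, -0.244, 0.1768]
ee_rot: [0.474, -0.518, 0.526, -0.479]
force: [-2.1, 1.8, 9.1]
gripper_width: 0.381
[-2.02913006  1.49789786  9.13936377]
t 21.03 pos [ 0.5271 -0.244   0.1768] ydir [ 0.0122 -0.0037 -0.9999] zang -5.22 F [-1.45  2.31  8.8 ] T [ 0.19  0.52 -0.04] g 0.38 q6 [-0.64  0.21  1.65  0.    1.27 -0.55]
```

```bash
python3 -c "
from h import *
print(env.job_done()); st()"
```

```text
the job is handed in; nothing more can be done
None
the job is handed in; nothing more can be done
```

The larger white rotor is home on the motor shaft, and the arm is still gripping the hub and pushing it down. I handed the job in at about 21 s of the 56 s.

- **Mesh:** I lined the slot up with the drive pin by camera, bars at about -60° and pin at about -59°. It slid past the pin without axial resistance, so I didn't need to turn it to find the pin.
- **Seating:** The hub's back is about 2 mm below the height of the unpressed washer, judged from the arm position. In the last pictures the hub sits in the grip as it did after pickup.
- **Push:** The force sensor reads about 9.1 N upward. With the rotor's weight of about 1.4 N, that makes roughly 10.5 N on the washer. The sideways force is about 2.5 N.
- **Tilt:** The tool leans about 0.7°. An earlier 1° lean was taken out before lowering, and about 0.5° came back while pressing.
- **Shaft position:** The camera estimates disagreed by 1–2 mm, but the rotor went on with only small side forces.
- **Other things:** I never moved near the tape roll, hex key, bottle or the other rotors. I did not measure their positions again at the end.

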